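Put the clay bird away in the damp box and work its sticking lid shut

ROBOT

A 6-joint arm with a two-finger parallel gripper is mounted at the origin on the work surface. World frame = base frame: x ahead of the robot, y to its left, z up, the work surface at z = 0. Lengths are in m, angles in rad, forces in N, time in s.
With the tool pointing down it reaches from about 0.3 to 0.875 m from the base axis. Payload 4.2 kg.
Tool frame: the origin (TCP) lies where the fingers leave the gripper's body, on its centre line; the fingertips stand 73 mm ahead of it and the grasp point (between the pads) lies 54 mm ahead of it; z points along the fingers, y is the line along which they close (so a half turn about z gives the same grasp; the last joint's range is limited). The gripper opens to 85 mm and grips with 20 to 120 N. Pads are 22 mm wide; open, the fingers measure 114 mm over their backs; the gripper's body (76 mm by 85 mm) begins 54 mm behind the grasp point. The pads swing forward as they close: fully open they stand 13 mm farther back than shut.
Start: joints at [-1.204, 0.32, 1.565, -0, 1.257, -0.02], TCP at [0.217, -0.533, 0.304] pointing down, gripper open.
Joint ranges: [-3.11, 3.11], [-0.84, 2.01], [0.21, 2.61], [-1.34, 4.49], [0.05, 2.63], [-2.56, 2.56]. Speed limits (rad/s): [2.57, 2.57, 3.14, 3.14, 3.14, 3.14].

INTERFACE

Orientations are given as a unit quaternion [x, y, z, w].
In Python, from cell import * gives the robot as it stands. The module is installed in compiled form; this text tells all that it offers.
- The arm moves only by the tool move_arm, never from a script. Its argument "commands" is a list of rows, each a list of 7 numbers: the shift along the tool's x, y, z in cm, then the turn, a rotation vector about the tool's x, y, z in units of 5 degrees (1.0 is 5 degrees), then the opening, from 0 (shut) to 1 (fully open). In form: [[dx, dy, dz, ax, ay, az, jaw], ...]. A call has 1 to 20 rows; each row is the pose to reach, as a shift and turn from the pose commanded when the call began, along the tool's axes at that moment; what a row does not reach only later rows make up. A row lasts 1/10 s, in which the tool goes at most 50 mm and 8.59 degrees, less where a joint would pass 70% of its speed; a pose out of reach is approached as far as the arm can. A call with a gripper value outside its range is refused whole. The fingers move at their own pace and stop on an object; "squeeze" is the grip in N (left out, the last holds). Time passes only in rows, so rows that repeat a pose let the fingers close. It gives the time, the measured TCP pose, the force and the opening at its end, in the units of the state.
- observe(): the state, without advancing time (a new reading comes with each control period).
- capture(name): name is "scene" or "top" or "wrist"; returns a dict with "image" (480x640x3 uint8, red, green, blue), "fx", "fy", "cx", "cy" (pixels), "R" (3x3) and "t" (3): a world point X has camera coordinates R X + t. Camera axes: x right, y down, z forward; pixel columns grow to the right and rows downward; lengths in m; the calibration is good to about 2 mm. The wrist camera is an equidistant fisheye: a pixel r from the principal point sees the ray r / f radians off the axis. A picture is of the moment at which its call begins. There is no depth.
- sign_off(): hands the job in, once; it reports no verdict.
The state is a dict: "t": time; "q": joint angles; "qvel": joint speeds; "effort": joint torques, N m; "tcp_pos": TCP position; "tool_rot": TCP orientation; "force": force on the tool from outside, world axes, zero at the start; "ft_torque": the same for the moment, N m; "width": opening from 0.0 (shut) to 1.0 (fully open).
Only numpy, scipy, OpenCV 4.12 (cv2) and the standard library are available. Lean on these libraries where they do the work, as an engineer would, in place of code of your own. Each camera call takes 0.05 s, during which the arm holds its last target. There are 200 camera calls.

TASK

Put the clay bird away in the damp box: stand it upright on the floor of the box through the open front, setting it down gently rather than dropping it, then slide the lid shut towards you until its front edge is fully home against the front wall at both ends. The lid sticks in its grooves and binds when it racks, so coax it along by its two end knobs in turn, never letting one end get more than 40 mm ahead of the other. Leave the bowl, the cup and the jar where they stand.

Things in the scene. Friction and masses are not known exactly. Their poses are not given: they have to be found in the camera images.
- box: Fixed plywood damp box. Origin on the table, x away from the robot, y left, z up. In this frame (mm): x -210 to 285, y +-250, top z 174; floor top z 25; front wall x -210 to -195; side walls 15 thick; the lid slides along x on runners (|y| over 135, top z 146), kept down by strips (|y| over 180, top z 174). A fixed rear cover from x = 100, top z 174, hides the lid's rear.
- box_floor (a point): Point on the plaster floor, in the middle of the mouth that the lid closes: 115 mm from the box's origin towards the robot, 25 mm above the table. Axes as the box's. The mouth is 270 mm wide in y between the runners; in x it reaches from the front wall (80 mm in front of this point) to the lid's front edge, 150 to 165 mm at the start. At least 107 mm of height is free under the lid.
- knob_left (a point): Gripping point of the lid's left (+y) knob: an upright turned wooden cylinder, 28 mm in diameter, 55 mm high over the lid's top face, spinning freely on its screw. The point is on its axis, 40 mm above the lid's top, 15 mm below the knob's top, 198 mm above the table. Axes are the lid's: x away from the robot, y left, z up. The lid's front edge is 95 mm in front of it.
- knob_right (a point): The same for the right (-y) knob, 280 mm from the left one. In the box's frame the knobs stand at y = +-140 mm; x is 50 to 65 mm at the start and -100 mm with the lid home. The strips begin 40 mm outside the knobs' axes and stand 16 mm above the lid's top; the fixed rear cover begins at x = 100, 16 mm above the lid's top.
- lid_corner_left (a point): Point on the lid's front edge, top face, 150 mm left of the lid's middle; x in the box's frame is -195 mm when that end is home against the front wall. The lid is a wooden panel 305 mm along x, 390 mm wide, 12 mm thick, about 0.8 kg, with short battens under it that guide it between the runners; it cannot be lifted out and stays where it is left.
- lid_corner_right (a point): The same point 150 mm right of the lid's middle. With 4.5 mm of play each side on its short guides, the lid skews: drawn by one knob (5 to 15 N), that end comes forward, the other follows a little (about 1 mm in 5), and from about 45 mm of lead (0.15 rad) it binds. 0.133 rad of skew between lid and box is the 40 mm that must not be exceeded. Drawing the other knob brings that end up and past.
- rack: Fixed wire rack on four thin legs over the back of the box; origin and axes as the box's. Shelf 560 mm wide in y, x 53 to 280, underside 340 mm, top 348 mm above the table; legs at x 85 and 270, y +-270. At the start its front edge is within 15 mm of straight above the knobs, so a tool pointing straight down cannot reach them; one leaning 25 to 40 degrees, fingers forward (+x) and down, can.
- bird_center (a point): Loose bird of leather-hard clay, 280 g, 125 mm from tail to beak, 100 mm high, on a flared round foot 62 mm across; any heading at the start. This point is the middle of its plump body, 58 mm above the underside of the foot; x axis towards the beak (59 mm ahead; tail 66 mm behind), z up. Here the body is 47 mm across in y, the way to grip it; it is a rounded spindle along x.
- wheel: Fixed banding wheel with a 180 x 240 x 18 mm plywood board on it, on which the bird stands at the start; the board's top is 68 mm above the table. Origin under its centre; board's long side along its y.
- bowl: Bystander: biscuit-fired bowl, 130 mm across and 60 mm high, standing on the rack. Origin: centre of its underside.
- cup: Bystander: white plastic cup, 84 mm across and 120 mm high, on the table. Origin: centre of its underside.
- jar: Bystander: white lidded jar, 72 mm across and 100 mm high, on the table. Origin: centre of its underside.
Not all that is in view belongs to the job. What is shaped like the part that bears bird_center but orange, purple or red is not meant.

How it is judged:
By the outcome, as a careful person would: the job done as asked, in the order asked, and still so for the second after the job is handed in, with the robot touching nothing.
It also fails if it takes over 72 s, if anything falls off the work surface, if the arm or the gripper's body presses on something with over 40 N, if the wrist force passes 120 N, or if a joint passes its speed limit or range.

## Working session

There is one attempt and no reset: what is moved stays moved. The work goes in short steps, Python scripts to look and compute and a tool call to move; the robot and the scene stay as the last step left them, time stands still between calls to the robot, and variables do not carry over. Pictures are saved under pics/ and viewed, on a budget of 10 in all, crops included, one or two more only if the job needs it, and the job is handed in when it is done.

Besides the shell and the picture viewer there is one more tool, called after "Call:" as name(argument=value, ...), one argument or row to a line, values as JSON. move_arm: Moves the arm, as the interface text tells. Its arguments: {"type":"object","properties":{"commands":{"type":"array"},"squeeze":{"type":"number"}},"required":["commands"]}

```bash
mkdir -p pics
cat > h.py <<'E'
from cell import *
import numpy as np, cv2, pickle
def snap(n,f):
    c=capture(n); cv2.imwrite('pics/'+f+'.png',cv2.cvtColor(c['image'],cv2.COLOR_RGB2BGR)); pickle.dump(c,open('pics/'+f+'.pkl','wb')); return c
def load(f): return pickle.load(open('pics/'+f+'.pkl','rb'))
def ray(c,u,v,fish=False):
    a=np.array([(u-c['cx'])/c['fx'],(v-c['cy'])/c['fy']])
    if fish:
        r=np.linalg.norm(a); d=np.array([*(a/r*np.sin(r)),np.cos(r)]) if r>0 else np.array([0,0,1.])
    else: d=np.array([*a,1.])
    R=np.array(c['R']); return -R.T@np.array(c['t']), R.T@d
def onz(c,u,v,z,fish=False):
    o,d=ray(c,u,v,fish); return o+d*(z-o[2])/d[2]
def proj(c,X):
    p=np.array(c['R'])@np.array(X)+np.array(c['t']); return np.array([c['fx']*p[0]/p[2]+c['cx'],c['fy']*p[1]/p[2]+c['cy']])
E
python3 - <<'E'
from h import *
a=snap('scene','s0');b=snap('top','t0');print(observe()['tool_rot'],observe()['t'])
for c in(a,b):print(ray(c,c['cx'],c['cy']),c['fx'])
E
```

```text
[ 9.81356693e-01  1.92193679e-01 -1.32577021e-04 -7.83576699e-04] 0.1
(array([0.0511365 , 0.17772472, 1.52624311]), array([ 0.32920747, -0.17117042, -0.92861355])) 439.24047473930517
(array([ 0.23102353, -0.05739761,  1.80459625]), array([ 0.15977426, -0.004422  , -0.98714367])) 614.4877016073839
```

View pics/s0.png

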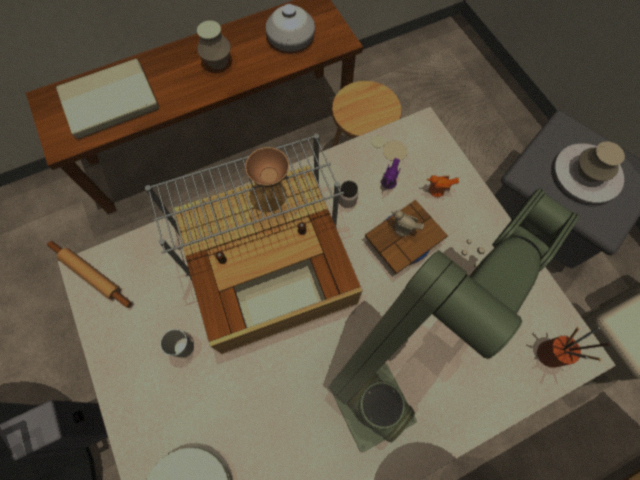

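View pics/t0.png

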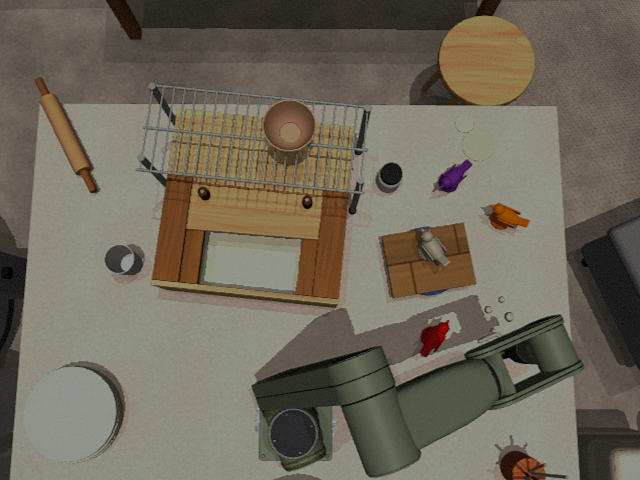

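The four birds are grey-white on the board (432,247), purple (453,177), orange (507,216) and red (435,338) in the top view. The grey-white clay one on the wheel's board is the one meant. I'll confirm it in an enlarged crop that also shows the box edges.

Run:
```python
import cv2
t=cv2.imread('pics/t0.png'); a=cv2.resize(t[170:310,145:355],None,fx=3.8,fy=3.8,interpolation=2)[:, :798]
b=cv2.resize(t[215:305,375:485],None,fx=3.8,fy=3.8,interpolation=2)
cv2.imwrite('pics/c1.png',a)
s=cv2.imread('pics/s0.png')
b=cv2.resize(t[220:300,375:485],None,fx=3.6,fy=3.6,interpolation=2);d=cv2.resize(s[195:275,355:465],None,fx=3.6,fy=3.6,interpolation=2)
cv2.imwrite('pics/c2.png',cv2.hconcat([b,d]))
```

```text
(no output)
```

View pics/c1.png

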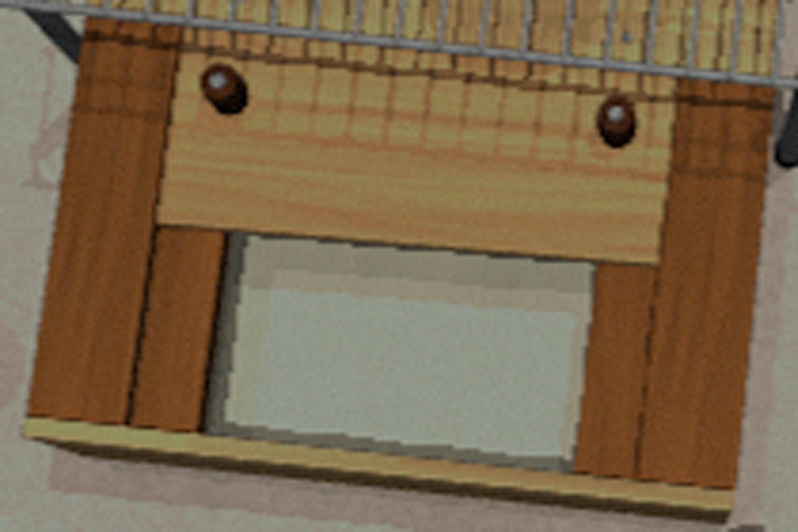

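View pics/c2.png

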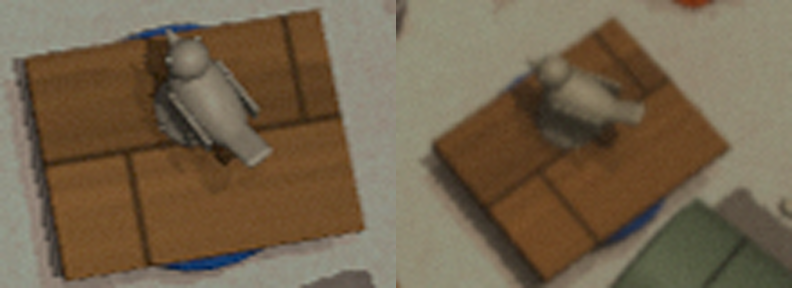

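```bash
cat >> h.py <<'E'
def tri(rs):
    A=0;b=0
    for o,d in rs:
        d=d/np.linalg.norm(d);P=np.eye(3)-np.outer(d,d);A=A+P;b=b+P@o
    return np.linalg.solve(A,b)
def rotm(): 
    from scipy.spatial.transform import Rotation as Ro
    return Ro.from_quat(observe()['tool_rot']).as_matrix()
E
python3 - <<'E'
from h import *
np.set_printoptions(precision=4,suppress=True)
t=load('t0');s=load('s0')
c1=lambda u,v,z:onz(t,145+u/3.8,170+v/3.8,z)
FL=c1(25,437,.174);FR=c1(733,512,.174);print('front corners',FL,FR,np.linalg.norm(FL-FR))
y=(FL-FR)/np.linalg.norm(FL-FR);yaw=np.arctan2(-y[0],y[1]);x=np.array([np.cos(yaw),np.sin(yaw),0])
mid=(FL+FR)/2; O=mid+.21*x;O[2]=0
print('yaw',yaw,'O',O)
KL=c1(215,80,.213);KR=c1(614,110,.213)
f=lambda P:np.array([(P-O)@x,(P-O)@np.array([-x[1],x[0],0])])
print('knobs',KL,KR,f(KL),f(KR))
print('lid edge L,R',f(c1(158,224,.158)),f(c1(657,264,.158)))
print('mouth corners',f(c1(203,432,.146)),f(c1(573,472,.146)), 'innerwall',f(c1(30,418,.174)),f(c1(735,488,.174)))
tt=lambda u,v:ray(t,375+u/3.6,220+v/3.6)
ss=lambda u,v:ray(s,355+u/3.6,195+v/3.6)
print('beak',tri([tt(170,32),ss(132,58)]),'tail',tri([tt(262,158),ss(244,118)]),'head',tri([tt(187,58),ss(157,72)]))
bm=lambda u,v:onz(t,375+u/3.6,220+v/3.6,.068)
print('board',bm(22,60),bm(320,10),bm(364,230),bm(66,280))
print('jar',onz(t,390,174,.1),'cup',onz(t,120,255,.12),'bowl',onz(t,289,125,.408),'rackfront',onz(t,139,169,.348),onz(t,366,192,.348))
E
```

```text
front corners [0.3739 0.3791 0.174 ] [ 0.3236 -0.1153  0.174 ] 0.496943168802909
yaw -0.1014608716260852 O [0.5577 0.1106 0.    ]
knobs [0.6208 0.2477 0.213 ] [ 0.6006 -0.0313  0.213 ] [0.0489 0.1428] [ 0.0571 -0.1368]
lid edge L,R [-0.0479  0.1809] [-0.0391 -0.1773]
mouth corners [-0.1915  0.1311] [-0.1921 -0.1336] innerwall [-0.1965  0.247 ] [-0.1933 -0.2482]
beak [ 0.5338 -0.3468  0.1495] tail [ 0.439  -0.4195  0.1281] head [ 0.5127 -0.361   0.1465]
board [ 0.5245 -0.2433  0.068 ] [ 0.5661 -0.4824  0.068 ] [ 0.3899 -0.511   0.068 ] [ 0.3497 -0.2756  0.068 ]
jar [ 0.7011 -0.2677  0.1   ] cup [0.4613 0.4845 0.12  ] bowl [0.735  0.0084 0.408 ] rackfront [0.6423 0.3765 0.348 ] [ 0.5873 -0.178   0.348 ]
```

```bash
cat >> h.py <<'E'
from scipy.spatial.transform import Rotation as Ro
np.set_printoptions(precision=3,suppress=True)
O=np.array([.5577,.1106,0]);YAW=-.1015
BX=np.array([np.cos(YAW),np.sin(YAW),0]);BY=np.array([-BX[1],BX[0],0]);BZ=np.array([0,0,1.])
def box(x,y,z): return O+BX*x+BY*y+BZ*z
def inbox(P): return np.array([(P-O)@BX,(P-O)@BY,P[2]])
def down(h): # tool x along heading h, z down
    return np.array([[np.cos(h),np.sin(h),0],[np.sin(h),-np.cos(h),0],[0,0,-1]]).T
def lean(deg): # tool z forward/down leaning, y along box -y
    a=np.radians(deg); z=-np.cos(a)*BZ+np.sin(a)*BX; y=-BY; return np.stack([np.cross(y,z),y,z],1)
def go(G,Rt):  # grasp point G, rotation Rt -> row
    s=observe();R=rotm();T=np.array(G)-.054*Rt[:,2]
    d=R.T@(T-s['tcp_pos'])*100; a=Ro.from_matrix(R.T@Rt).as_rotvec(True)/5
    print('row',d,a,'t',s['t'],'q',s['q'],'F',s['force'],'w',s['width'])
def at():
    s=observe();return np.array(s['tcp_pos'])+.054*rotm()[:,2]
E
python3 - <<'E'
from h import *
go([.489,-.381,.226],down(np.radians(37.5)))
E
```

```text
row [30.913 -3.735  2.324] [-0.018 -0.003 -3.068] t 0.1 q [-1.204  0.32   1.566  0.     1.257 -0.02 ] F [ 0.159 -0.654 -0.095] w 1.0013295338433474
```

Call:
move_arm(
  commands=[
    [6,-0.7,0,0,0,-1,1],
    [12,-1.5,0.5,0,0,-2,1],
    [18,-2.2,1,0,0,-3.07,1],
    [24,-3,1.5,0,0,-3.07,1],
    [30.9,-3.7,2.3,0,0,-3.07,1],
    [30.9,-3.7,2.3,0,0,-3.07,1],
    [30.9,-3.7,2.3,0,0,-3.07,1],
    [30.9,-3.7,2.3,0,0,-3.07,1],
    [30.9,-3.7,2.3,0,0,-3.07,1],
    [30.9,-3.7,2.3,0,0,-3.07,1],
  ],
)

```text
t: 1.1
tcp_pos: [0.4877, -0.3827, 0.2812]
tool_rot: [0.947, 0.321, -0.0, 0.0]
force: [0.3, 0.8, 0.3]
width: 1.002
```

Run:
```python
from h import *
c=snap('wrist','w1');print(at(),observe()['force'],ray(c,c['cx'],c['cy']),c['fx'])
```

```text
[ 0.488 -0.383  0.227] [ 0.323 -0.035 -0.442] (array([ 0.55 , -0.336,  0.35 ]), array([-0.245, -0.187, -0.951])) 371.64829954431775
```

View pics/w1.png

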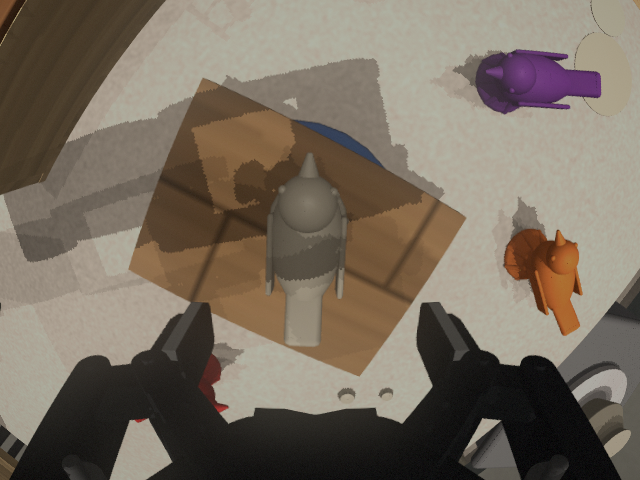

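Run:
```python
from h import *
c=load('w1');t=load('t0')
tt=lambda u,v:ray(t,375+u/3.6,220+v/3.6)
B=onz(c,309,155,.146,True);T=onz(c,302,345,.128,True)
print(B,T,tri([ray(c,309,155,True),tt(170,32)]),tri([ray(c,302,345,True),tt(262,158)]))
for B,T in[(B,T)]:
    h=np.arctan2(B[1]-T[1],B[0]-T[0]);C=T+(B-T)*66/125;print(np.degrees(h),np.linalg.norm((B-T)[:2]),C)
W=[onz(c,u,v,.126,True) for u,v in((267,270),(346,270))];print((W[0]+W[1])/2,np.linalg.norm(W[0]-W[1]))
go([C[0],C[1],.126],down(h))
```

```text
[ 0.532 -0.345  0.146] [ 0.422 -0.422  0.128] [ 0.533 -0.346  0.154] [ 0.436 -0.413  0.152]
34.87904783521552 0.13444059553460883 [ 0.48  -0.381  0.138]
[ 0.47  -0.389  0.126] 0.05186514851198166
row [-0.476 -0.572 10.127] [0.003 0.004 0.502] t 1.15 q [-0.684  0.404  1.492 -0.     1.245  0.235] F [ 0.323 -0.035 -0.442] w 1.002267087443716
```

Call:
move_arm(
  commands=[
    [-0.1,-0.6,0.5,0,0,0.55,1],
    [-0.1,-0.6,3,0,0,0.55,1],
    [-0.1,-0.6,6,0,0,0.55,1],
    [-0.1,-0.6,8.5,0,0,0.55,1],
    [-0.1,-0.6,10,0,0,0.55,1],
    [-0.1,-0.6,10.1,0,0,0.55,1],
    [-0.1,-0.6,10.1,0,0,0.55,1],
    [-0.1,-0.6,10.1,0,0,0.55,0.6],
    [-0.1,-0.6,10.1,0,0,0.55,0.4],
    [-0.1,-0.6,10.1,0,0,0.55,0.2],
    [-0.1,-0.6,10.1,0,0,0.55,0.2],
    [-0.1,-0.6,10.1,0,0,0.55,0.2],
    [-0.1,-0.6,10.1,0,0,0.55,0.2],
  ],
  squeeze=30,
)

```text
t: 2.45
tcp_pos: [0.4848, -0.3777, 0.1812]
tool_rot: [0.954, 0.299, 0.0, 0.001]
force: [-2.1, 0.3, 6.5]
width: 0.542
```

Run:
```python
from h import *
print(at(),observe()['force'],observe()['width'])
c=snap('wrist','w2')
```

```text
[ 0.485 -0.378  0.127] [-2.112  0.261  6.537] 0.5424979195813547
```

View pics/w2.png

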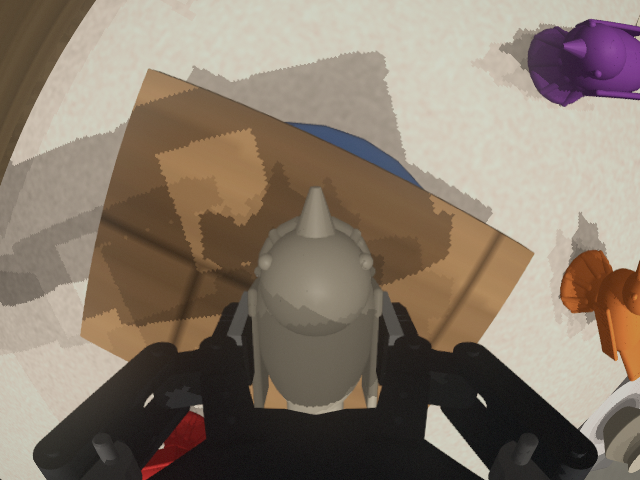

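Call:
move_arm(
  commands=[
    [0,0,-1,0,0,0,0.2],
    [0,0,-2,0,0,0,0.2],
    [0,0,-4,0,0,0,0.2],
    [0,0,-7,0,0,0,0.2],
    [0,0,-10,0,0,0,0.2],
    [0,0,-13,0,0,0,0.2],
    [-1,0,-15,0,0,0,0.2],
    [-2,0,-16,0,0,0,0.2],
    [-2,0,-16,0,0,0,0.2],
  ],
)

```text
t: 3.4
tcp_pos: [0.4675, -0.3898, 0.3414]
tool_rot: [0.955, 0.298, 0.0, 0.001]
force: [0.0, -0.4, -2.3]
width: 0.537
```

Run:
```python
from h import *
print(at(),observe()['width'])
P=box(-.12,0,.285);go(P,down(YAW+np.pi/2))
print(np.hypot(*P[:2]))
```

```text
[ 0.468 -0.39   0.287] 0.5366953704043602
row [ 26.769 -43.807   0.125] [ 0.029  0.013 -9.899] t 3.4 q [-0.714  0.353  1.42  -0.001  1.366  0.252] F [ 0.036 -0.375 -2.311] w 0.5366953704043602
0.4551836095039213
```

Call:
move_arm(
  commands=[
    [1.5,-2.5,0,0,0,-0.5,0.2],
    [4,-6.5,0,0,0,-1.5,0.2],
    [6.5,-10.5,0,0,0,-2.5,0.2],
    [9,-14.5,0,0,0,-3.5,0.2],
    [11.5,-18.5,0,0,0,-4.5,0.2],
    [14,-22.5,0,0,0,-5.4,0.2],
    [16.5,-26.7,0,0,0,-6.3,0.2],
    [19,-31,0,0,0,-7.2,0.2],
    [21.5,-35,0,0,0,-8.1,0.2],
    [23.5,-38.5,0,0,0,-9,0.2],
    [25.2,-41.3,0.1,0,0,-9.5,0.2],
    [26.3,-43,0.1,0,0,-9.8,0.2],
    [26.8,-43.8,0.1,0,0,-9.9,0.2],
    [26.8,-43.8,0.1,0,0,-9.9,0.2],
    [26.8,-43.8,0.1,0,0,-9.9,0.2],
  ],
)

```text
t: 4.9
tcp_pos: [0.4385, 0.123, 0.3383]
tool_rot: [0.742, 0.671, -0.001, 0.0]
force: [0.8, -0.2, -2.9]
width: 0.538
```

Run:
```python
from h import *
print(inbox(at()))
go(box(-.12,0,.084),down(YAW+np.pi/2))
c=snap('wrist','w3')
```

```text
[-0.12   0.     0.284]
row [-0.003  0.002 20.031] [-0.012  0.014  0.008] t 4.9 q [ 0.249  0.108  1.756 -0.001  1.279  0.35 ] F [ 0.764 -0.173 -2.853] w 0.5381033309306511
```

View pics/w3.png

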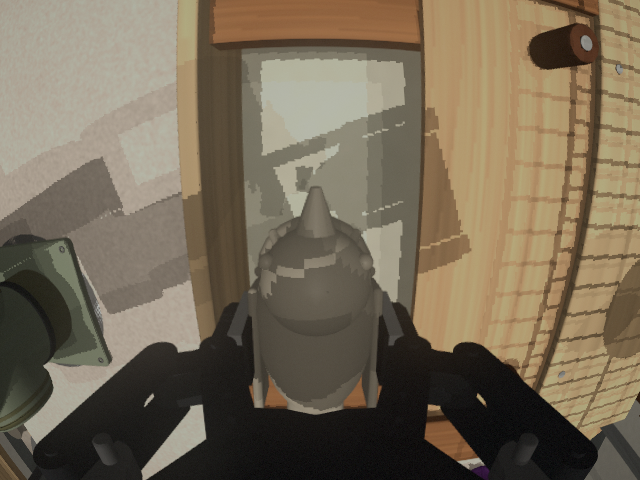

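Call:
move_arm(
  commands=[
    [0,0,2,0,0,0,0.2],
    [0,0,5,0,0,0,0.2],
    [0,0,8,0,0,0,0.2],
    [0,0,11,0,0,0,0.2],
    [0,0,14,0,0,0,0.2],
    [0,0,16.5,0,0,0,0.2],
    [0,0,18,0,0,0,0.2],
    [0,0,19,0,0,0,0.2],
    [0,0,19.4,0,0,0,0.2],
    [0,0,19.6,0,0,0,0.2],
    [0,0,19.6,0,0,0,0.2],
    [0,0,19.6,0,0,0,0.2],
  ],
)

```text
t: 6.15
tcp_pos: [0.4391, 0.1237, 0.1436]
tool_rot: [0.742, 0.671, 0.001, 0.0]
force: [-0.1, 0.8, -3.2]
width: 0.536
```

Call:
move_arm(
  commands=[
    [0,0,0.1,0,0,0,0.2],
    [0,0,0.2,0,0,0,0.2],
    [0,0,0.3,0,0,0,0.2],
    [0,0,0.3,0,0,0,0.2],
  ],
)

```text
t: 6.55
tcp_pos: [0.4386, 0.1237, 0.1398]
tool_rot: [0.742, 0.671, -0.0, 0.0]
force: [-0.5, -0.6, -3.1]
width: 0.538
```

Call:
move_arm(
  commands=[
    [0,0,0.1,0,0,0,0.2],
    [0,0,0.15,0,0,0,0.2],
    [0,0,0.15,0,0,0,0.2],
  ],
)

```text
t: 6.85
tcp_pos: [0.4387, 0.1237, 0.1383]
tool_rot: [0.742, 0.671, -0.0, -0.0]
force: [-0.2, 0.1, -3.1]
width: 0.537
```

Call:
move_arm(
  commands=[
    [0,0,0.05,0,0,0,0.2],
    [0,0,0.1,0,0,0,0.2],
    [0,0,0.1,0,0,0,0.2],
  ],
)

```text
t: 7.15
tcp_pos: [0.4387, 0.1237, 0.1382]
tool_rot: [0.742, 0.671, 0.0, 0.0]
force: [-2.6, -0.7, 4.9]
width: 0.538
```

Call:
move_arm(
  commands=[
    [0,0,0,0,0,0,0.56],
    [0,0,0,0,0,0,0.62],
    [0,0,0,0,0,0,0.7],
    [0,0,0,0,0,0,0.8],
    [0,0,0,0,0,0,0.85],
    [0,0,0,0,0,0,0.85],
    [0,0,-1,0,0,0,0.85],
    [0,0,-3,0,0,0,0.85],
    [0,0,-6,0,0,0,0.85],
    [0,0,-10,0,0,0,0.85],
    [0,0,-14,0,0,0,0.85],
    [0,0,-18,0,0,0,0.85],
    [0,0,-20,0,0,0,0.85],
    [0,0,-20,0,0,0,0.85],
    [0,0,-20,0,0,0,0.85],
  ],
)

```text
t: 8.65
tcp_pos: [0.4383, 0.1236, 0.3375]
tool_rot: [0.742, 0.671, 0.0, 0.0]
force: [-0.6, -0.3, -0.4]
width: 0.85
```

Run:
```python
from h import *
w=snap('wrist','w4');t=snap('top','t4')['image']
a=cv2.resize(w['image'],(400,300));b=cv2.resize(t[150:310,140:360],(400,291));
o=np.zeros((300,800,3),np.uint8);o[:,:400]=a;o[:291,400:]=b
cv2.imwrite('pics/c4.png',o[:,:,::-1])
# lean feasibility: knob right
go(box(.057-.06,-.14,.198+.09),lean(32)); go(box(.057,-.14,.198),lean(32))
```

```text
row [-14.079   8.863   0.225] [-5.033  5.045 17.501] t 8.75 q [ 0.25   0.109  1.76  -0.     1.275  0.35 ] F [ 0.151  0.312 -0.161] w 0.8500815446552002
row [-14.077  14.886   9.21 ] [-5.033  5.045 17.501] t 8.75 q [ 0.25   0.109  1.76  -0.     1.275  0.35 ] F [ 0.151  0.312 -0.161] w 0.8500815446552002
```

View pics/c4.png

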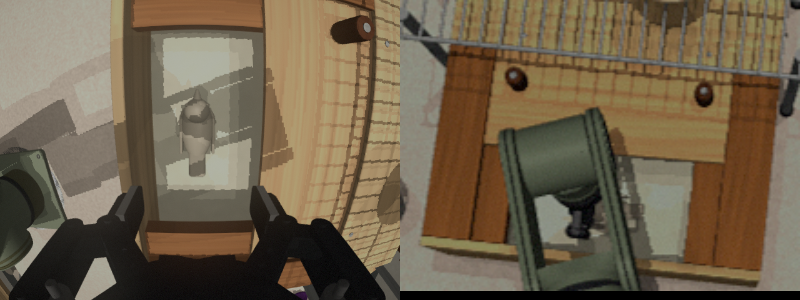

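```bash
cat >> h.py <<'E'
def lean(deg):
    a=np.radians(deg); z=-np.cos(a)*BZ+np.sin(a)*BX; y=BY; return np.stack([np.cross(y,z),y,z],1)
E
python3 - <<'E'
from h import *
L=lean(32)
go(box(.057,-.138,.199)-.10*L[:,2],L); print(inbox(at()))
E
```

```text
row [-13.879   9.565   0.643] [ -5.043  -5.031 -17.466] t 8.75 q [ 0.25   0.109  1.76  -0.     1.275  0.35 ] F [ 0.151  0.312 -0.161] w 0.8500815446552002
[-0.121  0.001  0.282]
```

Call:
move_arm(
  commands=[
    [-1,0,-2,-0.4,-0.4,-1.4,0.55],
    [-2,0.5,-3,-0.8,-0.8,-2.8,0.55],
    [-3,1,-3,-1.2,-1.2,-4.2,0.55],
    [-4,1.5,-3,-1.6,-1.6,-5.6,0.55],
    [-5,2,-3,-2,-2,-7,0.55],
    [-6.5,3,-3,-2.4,-2.4,-8.4,0.55],
    [-8,4,-3,-2.8,-2.8,-9.8,0.55],
    [-9.5,5,-3,-3.2,-3.2,-11.2,0.55],
    [-11,6,-3,-3.6,-3.6,-12.6,0.55],
    [-12.5,7,-3,-4,-4,-14,0.55],
    [-13.9,8,-2,-4.4,-4.4,-15.4,0.55],
    [-13.9,8.8,-1,-4.8,-4.8,-16.6,0.55],
    [-13.9,9.6,0,-5.04,-5.03,-17.47,0.55],
    [-13.9,9.6,0.6,-5.04,-5.03,-17.47,0.55],
    [-13.9,9.6,0.6,-5.04,-5.03,-17.47,0.55],
    [-13.9,9.6,0.6,-5.04,-5.03,-17.47,0.55],
  ],
)

```text
t: 10.35
tcp_pos: [0.5202, -0.024, 0.3311]
tool_rot: [0.049, 0.96, -0.014, 0.276]
force: [0.2, 0.0, 0.1]
width: 0.546
```

Run:
```python
from h import *
L=lean(32)
print(inbox(at()));go(box(.057,-.138,.199),L)
c=snap('wrist','w5')
```

```text
[ 0.005 -0.138  0.285]
row [ 0.176 -0.036 10.079] [ 0.008  0.016 -0.009] t 10.35 q [-0.058  0.033  1.956 -0.04   0.593 -1.499] F [0.168 0.033 0.07 ] w 0.5457725648756243
```

View pics/w5.png

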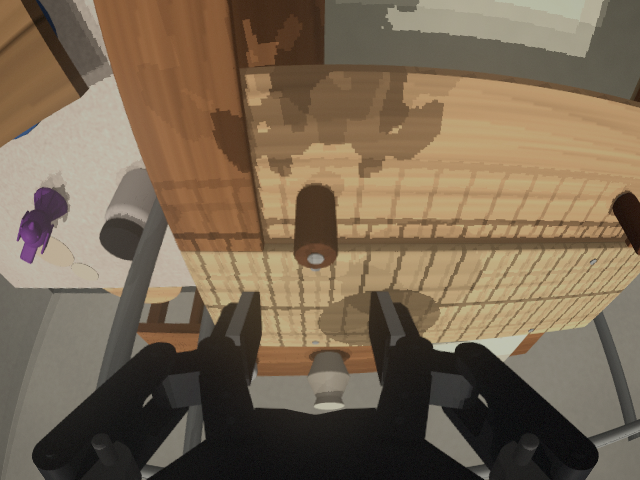

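Run:
```python
from h import *
c=load('w5')
print('knob top',inbox(onz(c,316,250,.213,True)),'other',inbox(onz(c,636,212,.213,True)))
L=lean(32)
```

```text
knob top [ 0.044 -0.138  0.213] other [0.006 0.083 0.213]
```

Run:
```python
from h import *
c=load('w5')
for p in [(264,248,.174),(262,235,.174),(245,70,.158),(325,66,.158),(500,245,.174),(316,258,.213)]:print(p,inbox(onz(c,*p,True)))
o,_=ray(c,320,240,True);print(inbox(o),c['cx'],c['cy'])
def pf(X):
    p=np.array(c['R'])@X+np.array(c['t']);r=np.arctan2(np.hypot(*p[:2]),p[2]);return c['cx']+c['fx']*r*p[0]/np.hypot(*p[:2]),c['cy']+c['fx']*r*p[1]/np.hypot(*p[:2])
for x in(.05,.057,.065):print(pf(box(x,-.138,.213)),pf(box(x,-.138,.158)))
```

```text
(264, 248, 0.174) [ 0.092 -0.177  0.174]
(262, 235, 0.174) [ 0.077 -0.177  0.174]
(245, 70, 0.158) [-0.043 -0.176  0.158]
(325, 66, 0.158) [-0.045 -0.133  0.158]
(500, 245, 0.174) [0.09  0.013 0.174]
(316, 258, 0.213) [ 0.052 -0.138  0.213]
[-0.128 -0.138  0.347] 314.8477329127888 236.09233657995873
(np.float64(315.4001393687049), np.float64(255.71826987607628)) (np.float64(315.2653873147941), np.float64(192.56537182863886))
(np.float64(315.3835463635388), np.float64(262.57439919290357)) (np.float64(315.2546970020201), np.float64(199.72939698743983))
(np.float64(315.3654094959162), np.float64(270.0048865507562)) (np.float64(315.24285337562503), np.float64(207.59882392498503))
```

Call:
move_arm(
  commands=[
    [0.5,0,2,0,0,0,0.55],
    [0.5,0,5,0,0,0,0.55],
    [0.5,0,8,0,0,0,0.55],
    [0.5,0,9.5,0,0,0,0.55],
    [0.5,0,9.9,0,0,0,0.55],
    [0.5,0,9.9,0,0,0,0.55],
    [0.5,0,9.9,0,0,0,0.2],
    [0.5,0,9.9,0,0,0,0.2],
    [0.5,0,9.9,0,0,0,0.2],
    [0.5,0,9.9,0,0,0,0.2],
  ],
  squeeze=50,
)

```text
t: 11.4
tcp_pos: [0.5687, -0.0289, 0.2463]
tool_rot: [0.049, 0.959, -0.013, 0.278]
force: [-4.2, 2.7, 5.8]
width: 0.313
```

Run:
```python
from h import *
L=lean(32)
print(inbox(at()));p=at();go(p-.045*BX,L)
```

```text
[ 0.054 -0.138  0.201]
row [ 3.777  0.008 -2.404] [ 0.014  0.058 -0.003] t 11.4 q [-0.062  0.198  2.004 -0.054  0.377 -1.488] F [-4.245  2.727  5.783] w 0.31325458601765266
```

Call:
move_arm(
  commands=[
    [0.34,0,-0.21,0,0,0,0.2],
    [0.67,0,-0.43,0,0,0,0.2],
    [1.01,0,-0.64,0,0,0,0.2],
    [1.34,0,-0.85,0,0,0,0.2],
    [1.68,0,-1.07,0,0,0,0.2],
    [2.01,0,-1.28,0,0,0,0.2],
    [2.35,0,-1.5,0,0,0,0.2],
    [2.69,0,-1.71,0,0,0,0.2],
    [3.02,0,-1.92,0,0,0,0.2],
    [3.36,0,-2.14,0,0,0,0.2],
    [3.36,0,-2.14,0,0,0,0.2],
  ],
)

```text
t: 12.5
tcp_pos: [0.5294, -0.0256, 0.2463]
tool_rot: [0.048, 0.959, -0.014, 0.278]
force: [0.6, -2.9, 5.7]
width: 0.312
```

```bash
cat >> h.py <<'E'
def lid(name): # knob tops (dark) from top camera
    c=snap('top',name);im=c['image'];hsv=cv2.cvtColor(im,cv2.COLOR_RGB2HSV);return c,hsv
E
python3 - <<'E'
from h import *
print(inbox(at()),observe()['force'],observe()['width'],observe()['ft_torque'])
t=snap('top','t6')['image']
cv2.imwrite('pics/c6.png',cv2.resize(t[160:300,145:355],None,fx=3.8,fy=3.8,interpolation=2)[:,:,::-1])
E
```

```text
[ 0.014 -0.138  0.201] [ 0.62  -2.903  5.653] 0.3119305529989073 [-0.626 -0.188 -0.273]
```

View pics/c6.png

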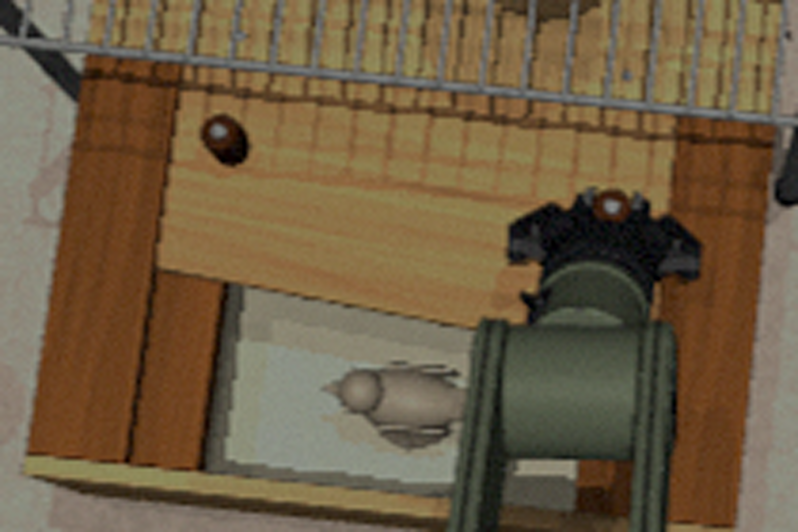

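Run:
```python
from h import *
t=load('t6')
for u,v in((218,134),(612,205)):print(inbox(onz(t,145+u/3.8,160+v/3.8,.213)))
for u,v in((158,268),(470,327)):print('edge',inbox(onz(t,145+u/3.8,160+v/3.8,.158)))
```

```text
[0.038 0.139 0.213]
[ 0.017 -0.14   0.213]
edge [-0.052  0.18   0.158]
edge [-0.071 -0.047  0.158]
```

Call:
move_arm(
  commands=[
    [0,0,0,0,0,0,0.55],
    [0,0,0,0,0,0,0.55],
    [0,0,-2,0,0,0,0.55],
    [0,0,-5,0,0,0,0.55],
    [0,3,-7,0,0,0,0.55],
    [-1,7,-7,0,0,0,0.55],
    [-2,11,-7,0,0,0,0.55],
    [-2,15.5,-7,0,0,0,0.55],
    [-2,20,-7,0,0,0,0.55],
    [-2,24,-7,0,0,0,0.55],
    [-2,27,-6.5,0,0,0,0.55],
    [-2,27.7,-6,0,0,0,0.55],
    [-2,27.8,-6,0,0,0,0.55],
    [-2,27.8,-6,0,0,0,0.55],
  ],
)

```text
t: 13.95
tcp_pos: [0.5416, 0.252, 0.306]
tool_rot: [0.049, 0.96, -0.015, 0.276]
force: [0.5, 0.2, 0.2]
width: 0.549
```

Run:
```python
from h import *
L=lean(32)
print(inbox(at()));go(box(.038,.139,.201),L)
c=snap('wrist','w7');g=cv2.cvtColor(c['image'],cv2.COLOR_RGB2HSV)
# dark brown knob between fingers
m=((g[:,:,2]<75)&(g[:,:,1]>90)).astype(np.uint8);m[:, :255]=0;m[:,375:]=0;m[340:]=0
n,l,s,ce=cv2.connectedComponentsWithStats(m);print([(list(s[i]),ce[i]) for i in range(1,n) if s[i][4]>150])
```

```text
[-0.002  0.139  0.26 ]
row [-0.231  0.005  7.128] [-0.013  0.007  0.001] t 13.95 q [ 0.549  0.214  1.808 -0.507  0.725 -0.603] F [0.503 0.222 0.16 ] w 0.5489591600233837
[([np.int32(313), np.int32(0), np.int32(62), np.int32(74), np.int32(1244)], array([336.934,  47.968])), ([np.int32(293), np.int32(206), np.int32(49), np.int32(76), np.int32(1781)], array([320.395, 247.277])), ([np.int32(255), np.int32(292), np.int32(6), np.int32(48), np.int32(266)], array([257.305, 316.68 ])), ([np.int32(369), np.int32(292), np.int32(6), np.int32(48), np.int32(226)], array([371.996, 317.257]))]
```

Call:
move_arm(
  commands=[
    [-0.2,0,2,0,0,0,0.55],
    [-0.2,0,4.5,0,0,0,0.55],
    [-0.2,0,6.5,0,0,0,0.55],
    [-0.2,0,7.1,0,0,0,0.55],
    [-0.2,0,7.1,0,0,0,0.55],
    [-0.2,0,7.1,0,0,0,0.2],
    [-0.2,0,7.1,0,0,0,0.2],
    [-0.2,0,7.1,0,0,0,0.2],
    [-0.2,0,7.1,0,0,0,0.2],
  ],
)

```text
t: 14.9
tcp_pos: [0.5814, 0.2491, 0.2492]
tool_rot: [0.049, 0.959, -0.013, 0.277]
force: [-2.4, -1.2, 5.2]
width: 0.311
```

Run:
```python
from h import *
print(inbox(at()),observe()['width'],observe()['force']);go(at()-.05*BX,lean(32))
```

```text
[0.038 0.14  0.204] 0.3108459881391848 [-2.424 -1.205  5.21 ]
row [ 4.205  0.011 -2.668] [ 0.017  0.05  -0.002] t 14.9 q [ 0.504  0.316  1.824 -0.567  0.599 -0.557] F [-2.424 -1.205  5.21 ] w 0.3108459881391848
```

Call:
move_arm(
  commands=[
    [0.34,0,-0.21,0,0,0,0.2],
    [0.67,0,-0.43,0,0,0,0.2],
    [1.01,0,-0.64,0,0,0,0.2],
    [1.34,0,-0.85,0,0,0,0.2],
    [1.68,0,-1.07,0,0,0,0.2],
    [2.01,0,-1.28,0,0,0,0.2],
    [2.35,0,-1.5,0,0,0,0.2],
    [2.69,0,-1.71,0,0,0,0.2],
    [3.02,0,-1.92,0,0,0,0.2],
    [3.36,0,-2.14,0,0,0,0.2],
    [3.7,0,-2.35,0,0,0,0.2],
    [4.03,0,-2.56,0,0,0,0.2],
    [4.37,0,-2.77,0,0,0,0.2],
    [4.63,0,-2.94,0,0,0,0.2],
    [4.63,0,-2.94,0,0,0,0.2],
  ],
)

```text
t: 16.4
tcp_pos: [0.5273, 0.2561, 0.2492]
tool_rot: [0.048, 0.959, -0.012, 0.278]
force: [0.2, 4.3, 3.8]
width: 0.313
```

```bash
cat >> h.py <<'E'
def knobs(name, guess):
    """dark knob head near guess (box x,y) in the top view -> prints blob-based position, relative to t6 calibration"""
    c=snap('top',name);im=cv2.cvtColor(c['image'],cv2.COLOR_RGB2GRAY).astype(float)
    ref=load('t6');rg=cv2.cvtColor(ref['image'],cv2.COLOR_RGB2GRAY)
    for (gx,gy) in guess:
        u,v=proj(c,box(gx,gy,.213));u,v=int(round(u)),int(round(v))
        p=im[v-14:v+15,u-10:u+11]; th=p<70
        ys,xs=np.nonzero(th); print('dark blob',xs.mean()+u-10,ys.mean()+v-14,'n',th.sum(),'->z.19',inbox(onz(c,xs.mean()+u-10,ys.mean()+v-14,.188)))
E
python3 - <<'E'
from h import *
print(inbox(at()),observe()['force'],observe()['width'])
knobs('t8',[(.003,-.138)])
E
```

```text
[-0.016  0.142  0.204] [0.218 4.309 3.816] 0.3134988089438433
dark blob 304.72222222222223 220.48888888888888 n 90 ->z.19 [ 0.004 -0.137  0.188]
```

Call:
move_arm(
  commands=[
    [0,0,0,0,0,0,0.55],
    [0,0,0,0,0,0,0.55],
    [0,0,-2,0,0,0,0.55],
    [0,0,-5,0,0,0,0.55],
    [0,-3,-7,0,0,0,0.55],
    [-1,-7,-7,0,0,0,0.55],
    [-1.7,-11,-7,0,0,0,0.55],
    [-1.7,-15.5,-7,0,0,0,0.55],
    [-1.7,-20,-7,0,0,0,0.55],
    [-1.7,-24,-7,0,0,0,0.55],
    [-1.7,-27,-6.5,0,0,0,0.55],
    [-1.7,-27.8,-6,0,0,0,0.55],
    [-1.7,-27.9,-6,0,0,0,0.55],
    [-1.7,-27.9,-6,0,0,0,0.55],
  ],
)

```text
t: 17.85
tcp_pos: [0.4806, -0.0214, 0.3071]
tool_rot: [0.049, 0.96, -0.014, 0.276]
force: [-0.2, 0.5, 0.2]
width: 0.548
```

Run:
```python
from h import *
L=lean(32)
knobs('t9',[(-.016,.141)])
print(inbox(at()));go(box(.005,-.137,.202),L)
```

```text
dark blob 200.55263157894737 215.7982456140351 n 114 ->z.19 [-0.013  0.142  0.188]
[-0.034 -0.139  0.262]
row [-0.19   0.155  7.145] [0.011 0.014 0.   ] t 17.9 q [-0.055 -0.011  2.066 -0.047  0.528 -1.491] F [-0.465  0.134  0.281] w 0.5489811831833857
```

Call:
move_arm(
  commands=[
    [-0.2,0.1,2.5,0,0,0,0.55],
    [-0.2,0.1,5.5,0,0,0,0.55],
    [-0.2,0.1,7.1,0,0,0,0.55],
    [-0.2,0.1,7.1,0,0,0,0.55],
    [-0.2,0.1,7.1,0,0,0,0.2],
    [-0.2,0.1,7.1,0,0,0,0.2],
    [-0.2,0.1,7.1,0,0,0,0.2],
    [-0.2,0.1,7.1,0,0,0,0.2],
    [0.22,0.1,6.83,0,0,0,0.2],
    [0.64,0.1,6.57,0,0,0,0.2],
    [1.06,0.1,6.3,0,0,0,0.2],
    [1.48,0.1,6.03,0,0,0,0.2],
    [1.9,0.1,5.77,0,0,0,0.2],
    [2.32,0.1,5.5,0,0,0,0.2],
    [2.74,0.1,5.23,0,0,0,0.2],
    [3.16,0.1,4.97,0,0,0,0.2],
    [3.58,0.1,4.7,0,0,0,0.2],
    [4,0.1,4.43,0,0,0,0.2],
    [4.42,0.1,4.16,0,0,0,0.2],
    [4.42,0.1,4.16,0,0,0,0.2],
  ],
)

```text
t: 19.9
tcp_pos: [0.4651, -0.0192, 0.2492]
tool_rot: [0.048, 0.96, -0.014, 0.276]
force: [-1.3, -5.0, 6.0]
width: 0.31
```

Run:
```python
from h import *
print(inbox(at()),observe()['force'],observe()['width'])
knobs('t10',[(-.03,.141)])
```

```text
[-0.05  -0.138  0.204] [-1.289 -5.006  5.962] 0.3103786420779788
dark blob 200.64601769911505 220.13274336283186 n 113 ->z.19 [-0.025  0.14   0.188]
```

Call:
move_arm(
  commands=[
    [0,0,0,0,0,0,0.55],
    [0,0,0,0,0,0,0.55],
    [0,0,-2,0,0,0,0.55],
    [0,0,-5,0,0,0,0.55],
    [0,3,-7,0,0,0,0.55],
    [-1,7,-7,0,0,0,0.55],
    [-1.9,11,-7,0,0,0,0.55],
    [-1.9,15.5,-7,0,0,0,0.55],
    [-1.9,20,-7,0,0,0,0.55],
    [-1.9,24,-7,0,0,0,0.55],
    [-1.9,27,-6.5,0,0,0,0.55],
    [-1.9,27.7,-6,0,0,0,0.55],
    [-1.9,27.8,-6,0,0,0,0.55],
    [-1.9,27.8,-6,0,0,0,0.55],
  ],
)

```text
t: 21.35
tcp_pos: [0.4778, 0.2584, 0.3093]
tool_rot: [0.049, 0.96, -0.015, 0.276]
force: [0.3, -0.2, -0.3]
width: 0.546
```

Run:
```python
from h import *
L=lean(32)
print(inbox(at()));go(box(-.027,.140,.202),L)
```

```text
[-0.066  0.139  0.263]
row [-0.034  0.118  7.274] [-0.015  0.008  0.001] t 21.35 q [ 0.637  0.135  1.899 -0.551  0.753 -0.492] F [ 0.25  -0.201 -0.312] w 0.5455281627930824
```

Call:
move_arm(
  commands=[
    [0,0.1,2.5,0,0,0,0.55],
    [0,0.1,5.5,0,0,0,0.55],
    [0,0.1,7.2,0,0,0,0.55],
    [0,0.1,7.2,0,0,0,0.55],
    [0,0.1,7.2,0,0,0,0.2],
    [0,0.1,7.2,0,0,0,0.2],
    [0,0.1,7.2,0,0,0,0.2],
    [0,0.1,7.2,0,0,0,0.2],
    [0.42,0.1,6.93,0,0,0,0.2],
    [0.84,0.1,6.67,0,0,0,0.2],
    [1.26,0.1,6.4,0,0,0,0.2],
    [1.68,0.1,6.13,0,0,0,0.2],
    [2.1,0.1,5.87,0,0,0,0.2],
    [2.52,0.1,5.6,0,0,0,0.2],
    [2.94,0.1,5.33,0,0,0,0.2],
    [3.36,0.1,5.07,0,0,0,0.2],
    [3.78,0.1,4.8,0,0,0,0.2],
    [4.2,0.1,4.53,0,0,0,0.2],
    [4.62,0.1,4.26,0,0,0,0.2],
    [4.62,0.1,4.26,0,0,0,0.2],
  ],
)

```text
t: 23.35
tcp_pos: [0.4615, 0.2631, 0.2502]
tool_rot: [0.049, 0.96, -0.012, 0.277]
force: [-3.2, 1.6, 5.4]
width: 0.312
```

Run:
```python
from h import *
print(inbox(at()),observe()['force'],observe()['width'])
knobs('t11',[(-.06,-.138)])
```

```text
[-0.082  0.142  0.204] [-3.153  1.582  5.371] 0.3122879491470416
dark blob 302.12790697674416 245.62790697674416 n 86 ->z.19 [-0.065 -0.138  0.188]
```

Call:
move_arm(
  commands=[
    [0,0,0,0,0,0,0.55],
    [0,0,0,0,0,0,0.55],
    [0,0,-2,0,0,0,0.55],
    [0,0,-5,0,0,0,0.55],
    [0,-3,-7,0,0,0,0.55],
    [-1,-7,-7,0,0,0,0.55],
    [-1.6,-11,-7,0,0,0,0.55],
    [-1.6,-15.5,-7,0,0,0,0.55],
    [-1.6,-20,-7,0,0,0,0.55],
    [-1.6,-24,-7,0,0,0,0.55],
    [-1.6,-27,-6.5,0,0,0,0.55],
    [-1.6,-27.9,-6,0,0,0,0.55],
    [-1.6,-28,-6,0,0,0,0.55],
    [-1.6,-28,-6,0,0,0,0.55],
  ],
)

```text
t: 24.8
tcp_pos: [0.4153, -0.0147, 0.3082]
tool_rot: [0.049, 0.96, -0.014, 0.276]
force: [0.2, -0.5, 0.2]
width: 0.545
```

Run:
```python
from h import *
L=lean(32)
print(inbox(at()));go(box(-.063,-.138,.202),L)
```

```text
[-0.1   -0.139  0.262]
row [0.046 0.103 7.104] [ 0.006  0.017 -0.012] t 24.8 q [-0.046 -0.128  2.167 -0.056  0.543 -1.474] F [ 0.21  -0.54   0.245] w 0.5453518347302538
```

Call:
move_arm(
  commands=[
    [0,0.1,2.5,0,0,0,0.55],
    [0,0.1,5.5,0,0,0,0.55],
    [0,0.1,7.1,0,0,0,0.55],
    [0,0.1,7.1,0,0,0,0.55],
    [0,0.1,7.1,0,0,0,0.2],
    [0,0.1,7.1,0,0,0,0.2],
    [0,0.1,7.1,0,0,0,0.2],
    [0,0.1,7.1,0,0,0,0.2],
    [0.42,0.1,6.83,0,0,0,0.2],
    [0.84,0.1,6.57,0,0,0,0.2],
    [1.26,0.1,6.3,0,0,0,0.2],
    [1.68,0.1,6.03,0,0,0,0.2],
    [2.1,0.1,5.77,0,0,0,0.2],
    [2.52,0.1,5.5,0,0,0,0.2],
    [2.8,0.1,5.33,0,0,0,0.2],
    [2.8,0.1,5.33,0,0,0,0.2],
  ],
)

```text
t: 26.4
tcp_pos: [0.4199, -0.0139, 0.249]
tool_rot: [0.049, 0.96, -0.014, 0.277]
force: [-1.6, -0.2, 7.7]
width: 0.311
```

Run:
```python
from h import *
print(inbox(at()),observe()['force'],observe()['width'])
knobs('t12',[(-.09,.141)])
```

```text
[-0.096 -0.138  0.203] [-1.562 -0.178  7.716] 0.3108988474093699
dark blob 196.8034188034188 243.27350427350427 n 117 ->z.19 [-0.088  0.142  0.188]
```

Call:
move_arm(
  commands=[
    [0.17,0,-0.11,0,0,0,0.2],
    [0.34,0,-0.21,0,0,0,0.2],
    [0.34,0,-0.21,0,0,0,0.2],
  ],
)

```text
t: 26.75
tcp_pos: [0.4184, -0.0137, 0.2496]
tool_rot: [0.048, 0.959, -0.014, 0.279]
force: [14.6, -2.3, -6.9]
width: 0.304
```

Call:
move_arm(
  commands=[
    [0,0,0,0,0,0,0.55],
    [0,0,0,0,0,0,0.55],
    [0,0,-2,0,0,0,0.55],
    [0,0,-5,0,0,0,0.55],
    [0,3,-7,0,0,0,0.55],
    [-0.3,7,-7,0,0,0,0.55],
    [-0.6,11,-7,0,0,0,0.55],
    [-0.7,15.5,-7,0,0,0,0.55],
    [-0.7,20,-7,0,0,0,0.55],
    [-0.7,24,-7,0,0,0,0.55],
    [-0.7,27,-6.5,0,0,0,0.55],
    [-0.7,27.9,-6,0,0,0,0.55],
    [-0.7,28,-6,0,0,0,0.55],
    [-0.7,28,-6,0,0,0,0.55],
  ],
)

```text
t: 28.15
tcp_pos: [0.4181, 0.2662, 0.3025]
tool_rot: [0.049, 0.96, -0.015, 0.276]
force: [-0.8, -0.7, 0.5]
width: 0.552
```

Run:
```python
from h import *
L=lean(32)
print(inbox(at()));go(box(-.09,.141,.202),L)
knobs('t13',[(-.1,-.138)])
```

```text
[-0.126  0.141  0.257]
row [-0.153  0.051  6.544] [-0.021  0.01   0.002] t 28.15 q [ 0.742  0.078  1.986 -0.601  0.78  -0.357] F [-0.834 -0.747  0.547] w 0.5521685189979826
dark blob 300.95348837209303 257.77906976744185 n 86 ->z.19 [-0.098 -0.138  0.188]
```

Grip the left knob and pull 8 mm, then watch the force.

Call:
move_arm(
  commands=[
    [-0.1,0,2.5,0,0,0,0.55],
    [-0.1,0,5.5,0,0,0,0.55],
    [-0.1,0,6.5,0,0,0,0.55],
    [-0.1,0,6.5,0,0,0,0.55],
    [-0.1,0,6.5,0,0,0,0.2],
    [-0.1,0,6.5,0,0,0,0.2],
    [-0.1,0,6.5,0,0,0,0.2],
    [-0.1,0,6.5,0,0,0,0.2],
    [0.15,0,6.34,0,0,0,0.2],
    [0.4,0,6.18,0,0,0,0.2],
    [0.57,0,6.07,0,0,0,0.2],
    [0.57,0,6.07,0,0,0,0.2],
  ],
)

```text
t: 29.4
tcp_pos: [0.4466, 0.2657, 0.2499]
tool_rot: [0.048, 0.959, -0.012, 0.278]
force: [2.1, 0.6, 4.2]
width: 0.316
```

Call:
move_arm(
  commands=[
    [0.17,0,-0.11,0,0,0,0.2],
    [0.34,0,-0.21,0,0,0,0.2],
    [0.34,0,-0.21,0,0,0,0.2],
  ],
)

```text
t: 29.7
tcp_pos: [0.4435, 0.2662, 0.2499]
tool_rot: [0.048, 0.959, -0.012, 0.278]
force: [9.0, 0.7, 1.0]
width: 0.316
```

Run:
```python
from h import *
print(inbox(at()))
knobs('t14',[(-.1,-.138)])
```

```text
[-0.101  0.143  0.204]
dark blob 300.4823529411765 258.49411764705883 n 85 ->z.19 [-0.1   -0.137  0.188]
```

Call:
move_arm(
  commands=[
    [0.17,0,-0.11,0,0,0,0.2],
    [0.26,0,-0.16,0,0,0,0.2],
    [0.26,0,-0.16,0,0,0,0.2],
  ],
)

```text
t: 30.05
tcp_pos: [0.4425, 0.2664, 0.2506]
tool_rot: [0.047, 0.959, -0.013, 0.28]
force: [24.1, -2.4, -5.3]
width: 0.311
```

Call:
move_arm(
  commands=[
    [-0.2,0,0.13,0,0,0,0.2],
    [-0.2,0,0.13,0,0,0,0.55],
    [-0.2,0,0,0,0,0,0.55],
    [-0.2,0,-2,0,0,0,0.55],
    [-0.2,0,-5,0,0,0,0.55],
    [-0.2,-3,-7,0,0,0,0.55],
    [-0.2,-7,-7,0,0,0,0.55],
    [-0.2,-11,-7,0,0,0,0.55],
    [-0.2,-15.5,-7,0,0,0,0.55],
    [-0.2,-20,-7,0,0,0,0.55],
    [-0.2,-24,-7,0,0,0,0.55],
    [-0.2,-27,-6.5,0,0,0,0.55],
    [-0.2,-28,-6,0,0,0,0.55],
    [-0.2,-28,-6,0,0,0,0.55],
    [-0.2,-28,-6,0,0,0,0.55],
  ],
)

```text
t: 31.55
tcp_pos: [0.3801, -0.0098, 0.3]
tool_rot: [0.049, 0.96, -0.013, 0.276]
force: [-0.1, -0.0, -0.0]
width: 0.55
```

Run:
```python
from h import *
L=lean(32)
print(inbox(at()));go(box(-.099,-.138,.202),L)
knobs('t15',[(-.1,.141)])
```

```text
[-0.136 -0.138  0.254]
row [-0.35  -0.033  6.382] [ 0.011  0.015 -0.009] t 31.55 q [-0.033 -0.185  2.233 -0.069  0.536 -1.452] F [-0.121 -0.023 -0.007] w 0.5496494930859621
dark blob 196.11926605504587 247.58715596330273 n 109 ->z.19 [-0.1    0.142  0.188]
```

Call:
move_arm(
  commands=[
    [-0.3,0,2.5,0,0,0,0.55],
    [-0.3,0,5.5,0,0,0,0.55],
    [-0.3,0,6.4,0,0,0,0.55],
    [-0.3,0,6.4,0,0,0,0.55],
    [-0.3,0,6.4,0,0,0,0.2],
    [-0.3,0,6.4,0,0,0,0.2],
    [-0.3,0,6.4,0,0,0,0.2],
    [-0.3,0,6.4,0,0,0,0.2],
    [-0.1,0,6.3,0,0,0,0.2],
    [0.1,0,6.15,0,0,0,0.2],
    [0.1,0,6.15,0,0,0,0.2],
    [0.1,0,6.15,0,0,0,0.2],
  ],
)

```text
t: 32.8
tcp_pos: [0.4155, -0.0134, 0.2498]
tool_rot: [0.048, 0.958, -0.014, 0.281]
force: [14.6, -1.8, -8.6]
width: 0.314
```

Call:
move_arm(
  commands=[
    [0.15,0,-0.1,0,0,0,0.2],
    [0.15,0,-0.1,0,0,0,0.2],
  ],
)

```text
t: 33.0
tcp_pos: [0.4149, -0.0133, 0.2507]
tool_rot: [0.048, 0.958, -0.014, 0.282]
force: [19.0, -1.5, -9.2]
width: 0.308
```

Call:
move_arm(
  commands=[
    [-0.2,0,0.13,0,0,0,0.2],
    [-0.2,0,0.13,0,0,0,0.55],
    [-0.2,0,0,0,0,0,0.55],
    [-0.2,0,-2,0,0,0,0.55],
    [-0.2,0,-5,0,0,0,0.55],
    [-0.2,0,-9,0,0,0,0.55],
    [0,0,-13,0,0,0,0.55],
    [1,-4,-16,0,0,0,0.55],
    [1,-8,-17,0,0,0,0.55],
    [1,-12,-17,0,0,0,0.55],
    [1,-16,-17,0,0,0,0.55],
    [1,-20,-17,0,0,0,0.55],
    [1,-24,-17,0,0,0,0.55],
    [1,-24,-17,0,0,0,0.55],
  ],
)

```text
t: 34.4
tcp_pos: [0.3015, -0.2344, 0.3938]
tool_rot: [0.06, 0.961, -0.02, 0.268]
force: [0.1, 1.1, -0.4]
width: 0.548
```

Run:
```python
from h import *
print(observe()['t'],observe()['tcp_pos'])
knobs('t16',[(-.1,-.138),(-.1,.141)])
t=load('t16')['image']
cv2.imwrite('pics/c16.png',cv2.resize(t[170:310,145:355],None,fx=3.8,fy=3.8,interpolation=2)[:,:,::-1])
```

```text
34.4 [ 0.301 -0.234  0.394]
dark blob 300.8735632183908 258.6551724137931 n 87 ->z.19 [-0.1   -0.138  0.188]
dark blob 196.50925925925927 247.39814814814815 n 108 ->z.19 [-0.099  0.141  0.188]
```

View pics/c16.png

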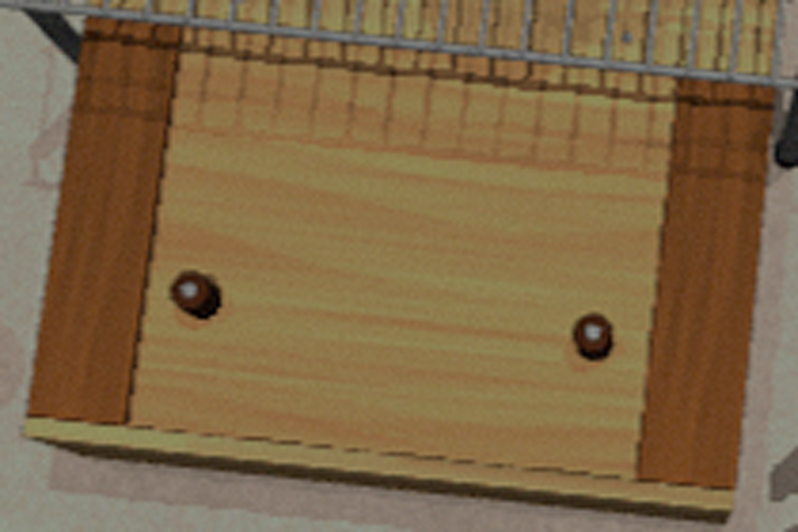

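Run:
```python
from h import *
a=load('t0')['image'].astype(int);b=load('t16')['image'].astype(int)
for n,(u,v) in dict(jar=(390,176),cup=(122,260),bowl=(289,128)).items():
    print(n,abs(a[v-18:v+18,u-18:u+18]-b[v-18:v+18,u-18:u+18]).mean())
print(observe()['force'],sign_off())
```

```text
jar 3.4292695473251027
cup 2.992283950617284
bowl 2.8243312757201644
the job is handed in; nothing more can be done
[-0.496  0.547 -0.241] None
```

The bird is in the damp box and the lid is shut; I handed the job in at about 34 s of the 72 s allowed.

- **Bird:** I gripped the grey-white clay bird across its body and lowered it in 1–1.5 mm steps. The force showed floor contact (a change of about 8 N) before I opened the fingers. A picture taken afterwards shows it standing upright in the middle of the mouth. I did not see it again once the lid had closed over it.
- **Lid:** I drew it by the two knobs in turn, right then left, in pulls of up to 55 mm. One end was at most about 24 mm ahead of the other at the points I measured.
- **Fully home:** Both ends came up against a firm stop, at 24 N on the left and 19 N on the right. In the last top view the knobs are at x = -99 mm (left) and -100 mm (right), where home is -100 mm. The front edge lies along the front wall at both ends. After the final right-hand pull, the left knob's mark shifted back by about 0.2 px (0.5 mm), which I took as measurement noise.
- **Bowl, cup and jar:** Their image patches are unchanged from the start apart from camera noise.
- **Disagreement:** The wrist camera first placed the right knob at x = 44 mm and the top view at 57 mm. Reading the knob's top more carefully gave 51–52 mm, so I gripped at 53 mm, and the grip held.

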